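Set the stirrer's speed selector by clicks and start it

TASK

Start the magnetic stirrer at speed 5: with a fingertip push the selector's lever round clockwise, click by click, until it points at the fifth line after the round off dot, then press the round start key fully down and let it come up again. Push the lever from one side only rather than pinching it, do not press the start key before the selector is set, and leave the beaker on the plate and the things round the stirrer where they are.

Things in the scene. Friction and masses are not known exactly. Their poses are not given: they have to be found in the camera images.
- stirrer: Magnetic stirrer, fixed, 290 (x) x 200 (y) mm. Origin: centre of its underside on the worktop; x from its front edge (towards the robot) to its back, y left, z up. Front half: level grey control panel at z = 52 mm, with the selector (axis x = -70, y = 30 mm) and the start key (x = -90, y = -68 mm). Back half: white square plate at z = 62 mm. Yaw within 0.25 rad.
- selector (a joint): Speed selector, vertical axis. Rad, growing CLOCKWISE seen from above; 0 = off, stops at -0.03 and 3.70. Eight click positions 0.524 apart: speed n = n x 0.524 (speed 5 = 2.618). At v the lever points 105 degrees minus v counterclockwise of the stirrer's +x. Starts at off, 1, 2 or 3. About 2 N at the lever's outer half passes a click; beyond the crest midway it snaps on into the next and stays.
- selector_axis (a point): Centre of the top of the selector's black hub (40 mm in diameter), on its turning axis, 35 mm above the panel (87 mm above the worktop). White marks on the panel 56 to 67 mm from this axis: a round dot at off, then going clockwise seven radial lines, each longer than the last, for speeds 1 to 7.
- lever_end (a point): Middle of the outer end face of the selector's lever, 52 mm from the turning axis and 25 mm above the panel. The lever is a straight black bar 14 mm wide that stands out radially from the hub (from 16 to 52 mm from the axis), its underside 15 mm and its top 35 mm above the panel, with a white line along its top; it points at the marks.
- lever_trailing: Counterclockwise half of the lever bar (7 mm of its 14 mm width), the side to push on to raise the speed. Origin on the selector's axis at panel height; x along the lever outward, z up.
- lever_leading: Clockwise half of the lever bar, the side that leads when the speed is raised. Same origin and axes as the other half.
- start_key (a joint): Start key, a white round sprung push button, 26 mm in diameter, in a grey housing on the panel, front right. Value in m: 0 up, 0.005 fully down; counts as pressed beyond 0.004; a spring (4 N when fully down) brings it up again.
- start_key_top (a point): Centre of the top face of the start key, 21 mm above the panel when up; its housing round it is 42 mm in diameter and 12 mm high. Press straight down here.
- beaker: Clear plastic beaker, 51 mm in diameter, 70 mm tall, standing loose on the stirrer's white plate (behind the panel). Origin: centre of its underside.
- cold_block: Aluminium tube block, 60 x 90 x 36 mm, loose on the worktop to the right of the stirrer. Origin: centre of its underside.
- marker2: Marker pen, 12 x 125 x 13 mm, lying loose on the worktop in front of the stirrer, along its front edge. Origin: centre of its underside.
Things that resemble listed ones, but are neither listed nor needed, are in the scene too. Several things have the shape of the beaker; the one meant has the colours described above.

How it is judged (in metres and radians):
On the way, in this order (a step that is already met when the one before it is completed fails the run):
1. the selector rests at speed 5 (2.618 rad, within 0.15) (value of joint selector between 2.468 and 2.768 rad), for 0.3 s.
2. the start key is pressed down, selector still at speed 5 (all of step 1 and value of joint start_key above 0.004 m), for 0.05 s.
At the end, for the whole second after the job is handed in: The selector rests at speed 5 (2.618 rad within 0.15), the start key has been pressed beyond 4 mm after that and is up again (below 1.5 mm), and the beaker stands upright within 15 mm of where it was, the tube block and the marker within 20 mm (all of step 1 and velocity of joint selector between -0.1 and 0.1 rad/s and value of joint start_key below 0.0015 m and angle between beaker's own z axis and vertical below 0.1 rad and distance of beaker from where it was at the start of the episode below 0.015 m and distance of each of cold_block, marker2 from where it was at the start of the episode below 0.02 m); the robot touches nothing.
It fails at once if the start key is pressed while the selector is not at speed 5 (value of joint start_key above 0.0035 m and not (value of joint selector between 2.418 and 2.818 rad)).
It fails at once if the lever is pinched (fingers press with over 3 N on both halves of it at once) (contact force between the fingers and lever_trailing above 3 N and contact force between the fingers and lever_leading above 3 N).
It fails at once if the beaker is lifted, carried, shoved more than 15 mm or tipped (distance of beaker from where it was at the start of the episode above 0.015 m or angle between beaker's own z axis and vertical above 0.35 rad).
It fails at once if the tube block is moved more than 20 mm (distance of cold_block from where it was at the start of the episode above 0.02 m).
It fails at once if the marker is moved more than 20 mm (distance of marker2 from where it was at the start of the episode above 0.02 m).
It also fails if it takes over 64 s, if anything falls off the work surface, if the arm or the gripper's body presses on something with over 40 N, if the wrist force passes 120 N, or if a joint passes its speed limit or range.

ROBOT

A 6-joint arm with a two-finger parallel gripper is mounted at the origin on a cart in front of the work surface, level with it; the furniture and walls round the work are solid. World frame = base frame: x ahead of the robot, y to its left, z up, the work surface at z = 0. Lengths are in mm, angles in rad, forces in N, time in s.
With the tool pointing down it reaches from about 425 to 950 mm from the base axis. Payload 14.7 kg.
Tool frame: the origin (TCP) lies on the centre line of the jaws, within the pads' length; the fingertips stand 17 mm ahead of it and the grasp point (between the pads) lies 2 mm behind it; z points along the fingers, x is the direction in which the jaws open and shut, and the axes are right-handed (so a half turn about z gives the same grasp; the last joint's range is limited). The gripper opens to 85 mm and grips with 20 to 120 N. Pads are 22 mm wide; open, the fingers measure 114 mm over their backs; the gripper's body (76 mm by 85 mm) begins 54 mm behind the grasp point. The pads swing forward as they close: fully open they stand 13 mm farther back than shut.
Start: joints at [1.137, 0.48, 1.596, -0, 1.065, -0.047], TCP at [245.173, 601.982, 248.297] pointing down, gripper open.
Joint ranges: [-2.75, 2.75], [-0.82, 2.05], [0.23, 2.67], [-1.56, 4.7], [0.09, 2.69], [-2.92, 2.92]. Speed limits (rad/s): [1.89, 1.89, 2.39, 3.01, 3.01, 3.01].

INTERFACE

Orientations are given as a rotation vector (axis times angle).
In Python, from plant import env gives the robot as it stands. Calls block until the motion is done:
- env.move_pose(position, orientation): joint-space move of the TCP to a pose.
- env.move_straight(position, speed=150, attitude=None): straight line of the TCP; attitude=None keeps the orientation; speed is the mean speed in mm/s.
- env.set_joints(angles): joint-space move.
- env.gripper_to(opening): opening from 0.0 (shut) to 1.0 (fully open); the grip force is fixed at half the most; returns when the fingers have stopped.
- env.hold(seconds).
- env.solve_ik(position, orientation): joint angles nearest the present ones, or None.
- env.get_obs(): the state.
- env.grab_frame(name): name is "scene" or "top" or "wrist"; returns a dict with "image" (384x512x3 uint8, red, green, blue), "fx", "fy", "cx", "cy" (pixels), "D" ([k1, k2, p1, p2, k3] as OpenCV has them; the pictures are not rectified), "rvec" (rotation vector, rad) and "tvec" (3), from world to camera coordinates, as OpenCV has them. Camera axes: x right, y down, z forward; pixel columns grow to the right and rows downward; lengths in mm; the calibration is good to about 2 mm. A picture is of the moment at which its call begins. There is no depth.
A pose or a line that the arm cannot do raises env.PlanningError and nothing moves.
- env.sign_off(): hands the job in, once; it reports no verdict.
The state is a dict: "clock": time; "q": joint angles; "qd": joint speeds; "effort": joint torques, N m; "tcp_pos": TCP position; "ee_rot": TCP orientation; "ft_force": force on the tool from outside, world axes, zero at the start; "wrist_torque": the same for the moment, N m; "width": opening from 0.0 (shut) to 1.0 (fully open).
Only numpy, scipy, OpenCV 4.12 (cv2) and the standard library are available. Lean on these libraries where they do the work, as an engineer would, in place of code of your own. Each camera call takes 0.05 s, during which the arm holds its last target. There are 200 camera calls.

## Working session

There is one attempt and no reset: what is moved stays moved. The work goes in short steps, each a Python script; the robot and the scene stay as the last script left them, time stands still between calls to the robot, and variables do not carry over. Pictures are saved under pics/ and viewed, about 8 in all and at most 12, crops included, and the job is handed in when it is done.

```bash
mkdir -p pics; ls
python3 - <<'E'
from plant import env
import cv2,numpy as np
for n in("scene","top"):
    f=env.grab_frame(n); cv2.imwrite(f"pics/{n}0.png",f["image"][:,:,::-1])
    print(n,[f[k] for k in("fx","fy","cx","cy","D","rvec","tvec")])
a=cv2.imread("pics/scene0.png");b=cv2.imread("pics/top0.png")
o=env.get_obs();print(o["ee_rot"],o["clock"])
E
```

```text
pics
scene [371.8023097818458, 371.8023097818458, 258.7318202346672, 198.9655611883234, array([0.02004409, 0.        , 0.        , 0.        , 0.        ]), array([ 1.51523912, -2.27456685,  0.66554266]), array([-39.54969578, 512.82365235, 649.84287717])]
top [431.81530985171827, 431.81530985171827, 262.70178617271955, 186.80910041016497, array([-0.07739619,  0.        ,  0.        ,  0.        ,  0.        ]), array([ 2.16083361, -2.16759149,  0.08598705]), array([-263.01030848,  547.33678187, 1169.10979566])]
[ 2.60654531e+00  1.75272368e+00 -1.45268820e-03] 0.1
```

View pics/top0.png

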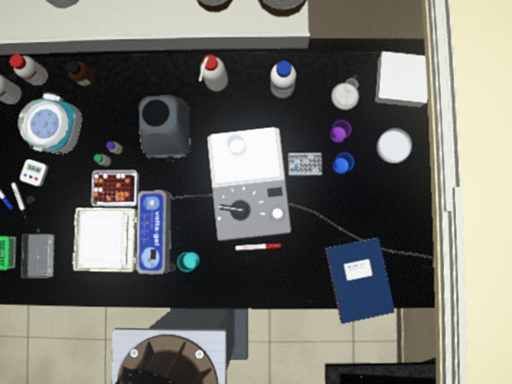

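View pics/scene0.png

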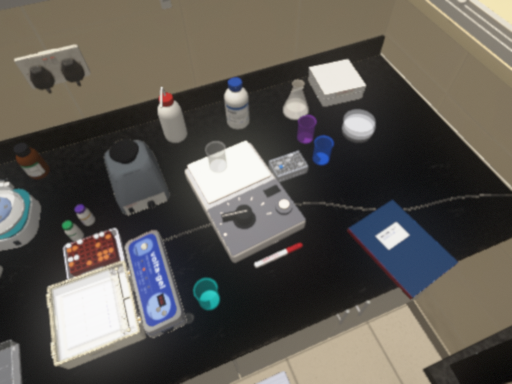

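Top view: the stirrer is at about (248,184), with the selector hub at (240,210) and the start key at (277,213). The clear beaker on the plate is at (237,145). The purple, blue and teal cups at (340,131), (343,162) and (188,261) have the same shape but the wrong colours and place. The tube block is at (305,163) and the marker at (258,247). Next I'll enlarge this area to measure it.

Run:
```python
import cv2
b=cv2.imread("pics/top0.png")[120:255,195:330]
cv2.imwrite("pics/c1.png",cv2.resize(b,(594,594),fx=0,fy=0,interpolation=cv2.INTER_CUBIC))
```

```text
(no output)
```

View pics/c1.png

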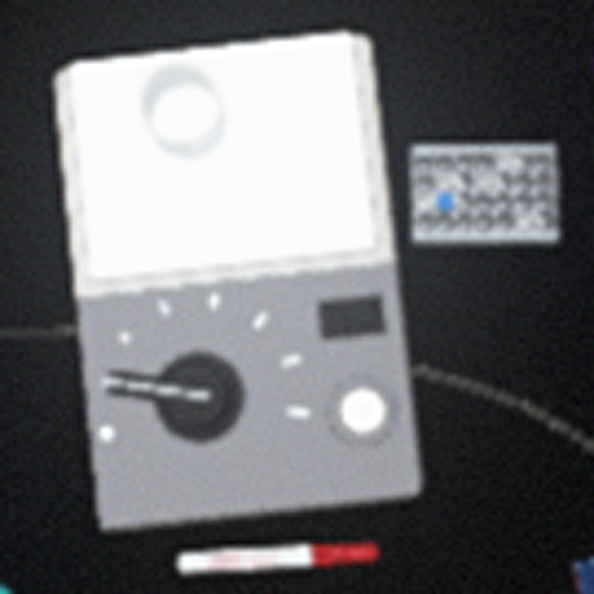

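Crop: the off dot is at (107,433). The lever points left, at the hidden line 1 to the right of the dot, so the selector starts at speed 1. Line 5 is at (260,320) and the key at (362,410). I'll fit the stirrer pose from these points.

```bash
cat > h.py <<'E'
import cv2,numpy as np
from scipy.optimize import least_squares
def proj(f,P): return cv2.projectPoints(np.float64(P),f["rvec"],f["tvec"],np.array([[f["fx"],0,f["cx"]],[0,f["fy"],f["cy"]],[0,0,1]]),f["D"])[0][:,0]
def world(p,P):
    P=np.float64(P);c,s=np.cos(p[2]),np.sin(p[2])
    return np.c_[p[0]+c*P[:,0]-s*P[:,1],p[1]+s*P[:,0]+c*P[:,1],P[:,2]]
def mark(n,r=61.5,z=52):
    a=np.radians(105-30*n);return [-70+r*np.cos(a),30+r*np.sin(a),z]
def fit(f,L,uv,p0):
    s=least_squares(lambda p:(proj(f,world(p,L))-uv).ravel(),p0,loss="soft_l1");return s.x,s.fun.reshape(-1,2)
E
python3 - <<'E'
from plant import env
from h import *
f=env.grab_frame("top")
L=[mark(0)]+[mark(n) for n in range(2,8)]+[[-90,-68,73],[-145,100,52],[-145,-100,52],[-70,30,87]]
uv=np.array([(107,433),(125,337),(165,308),(214,300),(260,320),(290,360),(298,412),(362,410),(100,528),(422,492),(201,393)])/4.4+[195,120]
p,r=fit(f,L,uv,[600,0,.1]);print(p);print(r.round(1))
print(world(p,[[-70,30,87],[-90,-68,73]]))
# beaker, block
E
```

```text
[593.48197175  -6.7677958    0.97076278]
[[-44.7  -4.5]
 [-63.1   0.1]
 [-71.   -4.9]
 [-75.5 -12.7]
 [-75.4 -22.3]
 [-70.7 -30.6]
 [-63.  -35.9]
 [-69.3 -47.4]
 [-27.5 -10.4]
 [-58.6 -63.3]
 [-60.9 -17.9]]
[[ 529.1955603   -47.59985799   87.        ]
 [ 598.78319093 -119.44386724   73.        ]]
```

Run:
```python
from plant import env
from h import *
f=env.grab_frame("top")
L=[mark(0)]+[mark(n) for n in range(2,8)]+[[-90,-68,73],[-145,100,52],[-145,-100,52],[-70,30,87]]
uv=np.array([(107,433),(125,337),(165,308),(214,300),(260,320),(290,360),(298,412),(362,410),(100,528),(422,492),(201,393)])/4.4+[195,120]
p,r=fit(f,L,uv,[540,-224,.08]);print(p);print(r.round(1))
print(world(p,[[-70,30,87],[-90,-68,73]]))
a0=105-30
a=np.radians(105-30);print("lever end pred",(proj(f,world(p,[[-70+52*np.cos(a),30+52*np.sin(a),87]]))-[195,120])*4.4)
q=env.get_obs()["q"];
```

```text
[ 5.53695485e+02 -2.26801345e+02  1.13467721e-01]
[[-0.3  0.3]
 [-0.8 -0.5]
 [-0.4 -0.9]
 [ 0.1 -0.5]
 [ 0.5 -0.4]
 [ 0.7 -0. ]
 [ 0.2 -0.1]
 [ 0.3 -0. ]
 [-0.2  1.1]
 [ 0.9  0.7]
 [-1.3  0.4]]
[[ 480.74889265 -204.91996938   87.        ]
 [ 471.97349468 -304.55426262   73.        ]]
lever end pred [[108.99602422 381.91480911]]
```

```bash
cat >> h.py <<'E'
from scipy.spatial.transform import Rotation as Ro
p0=np.array([553.7,-226.8,.1135])
def down(psi):
    c,s=np.cos(psi),np.sin(psi);return Ro.from_matrix(np.array([[c,s,0],[s,-c,0],[0,0,-1.]])).as_rotvec()
def push(v,z,r=42,back=21.5,flip=np.pi,p=p0):
    """finger pose touching the lever's trailing side at selector value v (deg)"""
    ax=world(p,[[-70,30,0]])[0]; a=np.radians(105-v)+p[2]
    u=np.array([np.cos(a),np.sin(a)]);t=np.array([u[1],-u[0]])
    xy=ax[:2]+r*u-back*t
    return np.array([*xy,z]),down(a-np.pi/2+flip)
E
python3 - <<'E'
from plant import env
from h import *
for fl in(0,np.pi):
    for v in(30,90,144):
        q=env.solve_ik(*push(v,87,back=45 if v==30 else 21.5,flip=fl));print(fl,v,None if q is None else np.round(q,2))
E
```

```text
0 30 [-0.41  0.49  2.14 -0.    0.51 -0.26]
0 90 [-0.38  0.55  1.99 -0.    0.6   0.82]
0 144 [-0.43  0.58  1.92 -0.    0.64  1.71]
3.141592653589793 30 [-0.41  0.49  2.14  0.    0.51  2.88]
3.141592653589793 90 [-0.38  0.55  1.99 -0.    0.6  -2.32]
3.141592653589793 144 [-0.43  0.58  1.92 -0.    0.64 -1.43]
```

Run:
```python
from plant import env
from h import *
env.gripper_to(0.0)
o=env.get_obs();print(o["width"],o["clock"])
env.move_straight([245,480,300],speed=250)
P,R=push(30,230,back=45,flip=0)
env.move_pose(P,R)
f=env.grab_frame("wrist");
np.save("w.npy",np.r_[f["rvec"],np.ravel(f["tvec"]),f["fx"],f["cx"],f["cy"],f["D"]])
cv2.imwrite("pics/w1.png",f["image"][:,:,::-1])
im=f["image"].copy()
L=[mark(0),mark(2),mark(3),mark(4),mark(5),mark(6),mark(7),[-90,-68,73],[-70,30,87]]
uv=proj(f,world(p0,L));print(uv.round(0).tolist())
for x in uv:
    if abs(x).max()<2000: cv2.drawMarker(im,tuple(int(i) for i in x),(255,0,0),0,8)
cv2.imwrite("pics/w1m.png",cv2.resize(im[:,:,::-1],(768,576)))
o=env.get_obs();print(o["tcp_pos"],P,o["clock"],o["ft_force"])
```

```text
-0.0011763671330939462 0.9667
[[274.0, 163.0], [336.0, 163.0], [356.0, 185.0], [361.0, 213.0], [351.0, 240.0], [328.0, 259.0], [300.0, 266.0], [306.0, 307.0], [307.0, 227.0]]
[ 442.75399965 -156.17178587  230.06885556] [ 442.45239945 -156.73294215  230.        ] 4.0833 [ 0.06025489  0.02621927 -0.15787667]
```

View pics/w1m.png

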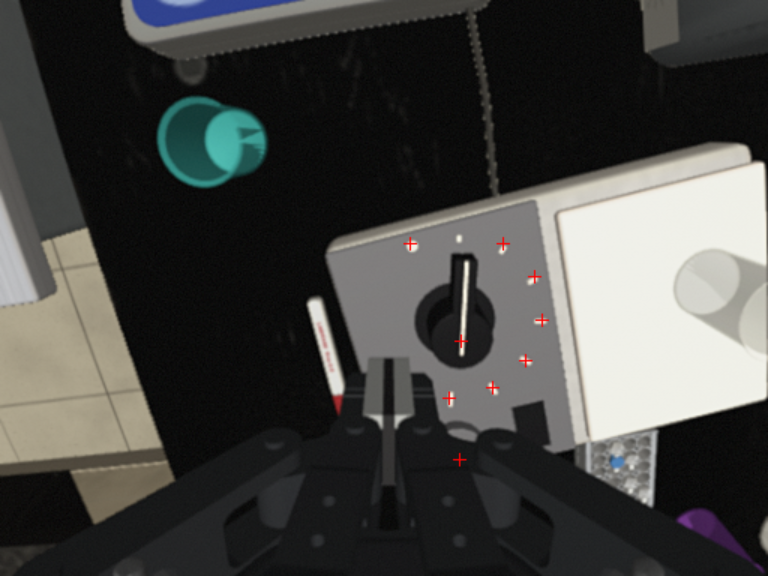

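The projected marks and hub land on the real ones within about 2 mm. The lever points at line 1, seen at (459,239). Next I lower the fingertip behind the lever and feel for contact.

Run:
```python
from plant import env
from h import *
def go(v,b,z=87,sp=40):
    P,R=push(v,z,back=b,flip=0);env.move_straight(P,speed=sp,attitude=R);env.hold(.1)
    o=env.get_obs();print(v,b,o["ft_force"].round(2),(o["tcp_pos"]-P).round(1),round(o["clock"],1))
    return o
F0=go(30,45,110,100)["ft_force"];go(30,45)
for b in range(36,8,-2):
    if np.linalg.norm((go(30,b)["ft_force"]-F0)[:2])>.9:break
```

```text
30 45 [-0.25 -0.6  -0.39] [ 0.3 -0.1  0.5] 5.5
30 45 [-0.76 -0.41  0.05] [ 0.1 -0.   0.1] 6.4
30 36 [0.16 0.38 0.74] [-0.1  0.  -0. ] 6.8
```

Run:
```python
from plant import env
from h import *
def go(v,b,z=87,sp=40):
    P,R=push(v,z,back=b,flip=0);env.move_straight(P,speed=sp,attitude=R)
    F=[]
    for _ in range(4): env.hold(.03);F.append(env.get_obs()["ft_force"])
    o=env.get_obs();print(v,b,np.mean(F,0).round(2),round(o["clock"],1))
    return np.mean(F,0)
for b in range(32,8,-2):
    if np.linalg.norm(go(30,b)[:2])>1.2:break
f=env.grab_frame("wrist");cv2.imwrite("pics/w2.png",f["image"][:,:,::-1])
```

```text
30 32 [0.15 0.32 0.08] 7.2
30 30 [ 0.36  0.12 -0.02] 7.6
30 28 [ 0.11 -0.25  0.17] 8.0
30 26 [-0.23  0.35 -0.48] 8.4
30 24 [ 0.29  0.01 -0.24] 8.8
30 22 [-0.06  0.33 -0.09] 9.1
30 20 [-0.15  0.08  0.11] 9.5
30 18 [-1.54  1.1   0.07] 9.9
```

View pics/w2.png

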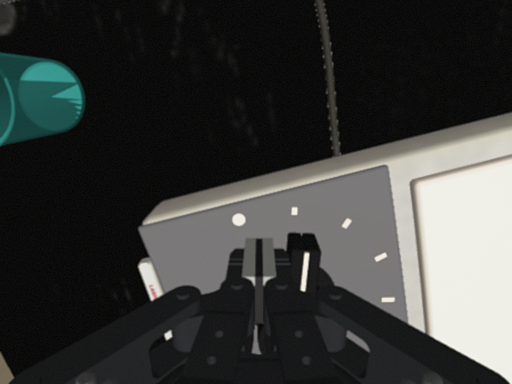

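The finger sits against the lever's trailing side (contact at 19 mm back). Line 1 at (294,211) is just ahead of the lever end. Now I sweep clockwise to 144°, past the 4→5 crest at 135°.

Run:
```python
from plant import env
from h import *
for v in range(36,145,6):
    P,R=push(v,87,back=19,flip=0);env.move_straight(P,speed=40,attitude=R)
    o=env.get_obs();print(v,o["ft_force"].round(1),(o["tcp_pos"]-P).round(1))
env.hold(.3);print(env.get_obs()["clock"],env.get_obs()["ft_force"])
for n in("wrist","top"):
    f=env.grab_frame(n);im=f["image"][:,:,::-1].copy()
    if n=="top": im=cv2.resize(im[120:255,195:330],(384,384),interpolation=2)
    cv2.imwrite(f"pics/{n}3.png",im)
a,b=cv2.imread("pics/wrist3.png"),cv2.imread("pics/top3.png")
cv2.imwrite("pics/both3.png",cv2.resize(np.hstack([a,b]),None,fx=.89,fy=.89))
```

```text
36 [-1.   0.8 -0.4] [ 0.1 -0.1  0. ]
42 [ 0.7 -0.1 -0.5] [ 0.2 -0.1  0. ]
48 [ 0.5 -0.2 -0.7] [-0.  -0.1  0. ]
54 [-0.4  0.5 -0.2] [-0.1 -0.  -0. ]
60 [-0.4 -0.  -0.2] [-0.5  0.1 -0.1]
66 [-0.3  0.3  0.4] [-0.2  0.  -0. ]
72 [-0.3  0.5 -0.3] [-0. -0.  0.]
78 [ 0.  -0.  -0.1] [-0.1  0.  -0. ]
84 [-1.4 -0.3 -0.2] [-0.2  0.1 -0. ]
90 [-0.5  1.2  0. ] [-0.3  0.2 -0.1]
96 [ 0.3 -0.1 -0.1] [-0.1  0.1 -0. ]
102 [ 0.5 -0.4 -0. ] [-0.1  0.  -0. ]
108 [-0.5 -0.6  0. ] [-0.1  0.1 -0. ]
114 [-0.2 -0.5 -0.7] [-0.2  0.1 -0. ]
120 [-1.   1.7  0. ] [-0.2  0.2 -0.1]
126 [ 0.1 -0.1  0.3] [-0.1  0.1 -0. ]
132 [-0.1  0.3 -0.2] [-0.1  0.1 -0. ]
138 [-0.2  0.1  0.5] [-0.1  0.1 -0. ]
144 [1.2 0.2 0.4] [-0.1  0.1 -0. ]
15.3083 [ 0.33695519 -0.00175835  0.44428127]
```

View pics/both3.png

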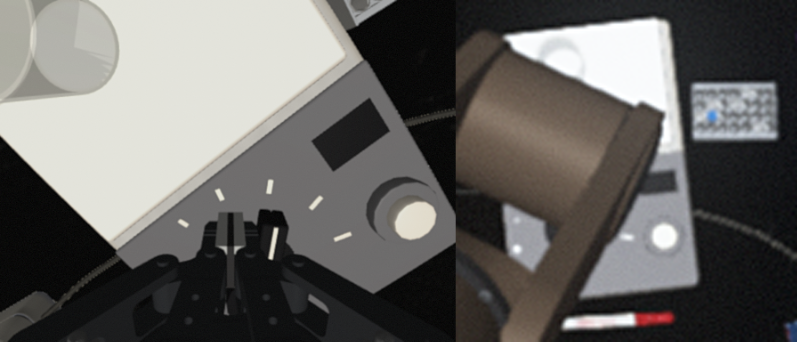

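In the wrist view the lever points at the mark at (270,187). Lines 6 (316,203) and 7 (342,237) follow it, so that mark is line 5. I back off, rise, go above the key and check from there.

Run:
```python
from plant import env
from h import *
P,R=push(144,87,back=36,flip=0);env.move_straight(P,speed=60)
P[2]=170;env.move_straight(P)
K=world(p0,[[-90,-68,73]])[0]
env.move_straight([K[0],K[1],150],attitude=down(p0[2]-np.pi/2))
env.hold(.3)
f=env.grab_frame("wrist");im=f["image"].copy()
L=[mark(n) for n in range(8)]+[[-90,-68,73]]
uv=proj(f,world(p0,L));print(uv.round(0).tolist())
for x in uv: cv2.drawMarker(im,tuple(int(i) for i in x),(255,0,0),0,8)
cv2.imwrite("pics/w4.png",cv2.resize(im[:,:,::-1],(768,576)))
o=env.get_obs();print(K,o["tcp_pos"],o["clock"],o["ft_force"])
```

```text
[[51.0, 195.0], [43.0, 154.0], [57.0, 116.0], [91.0, 91.0], [137.0, 91.0], [178.0, 114.0], [203.0, 153.0], [205.0, 196.0], [257.0, 211.0]]
[ 471.980519   -304.55555559   73.        ] [ 472.16548893 -304.25658537  150.05049926] 17.8833 [-0.13486621  0.24499541 -0.01064418]
```

View pics/w4.png

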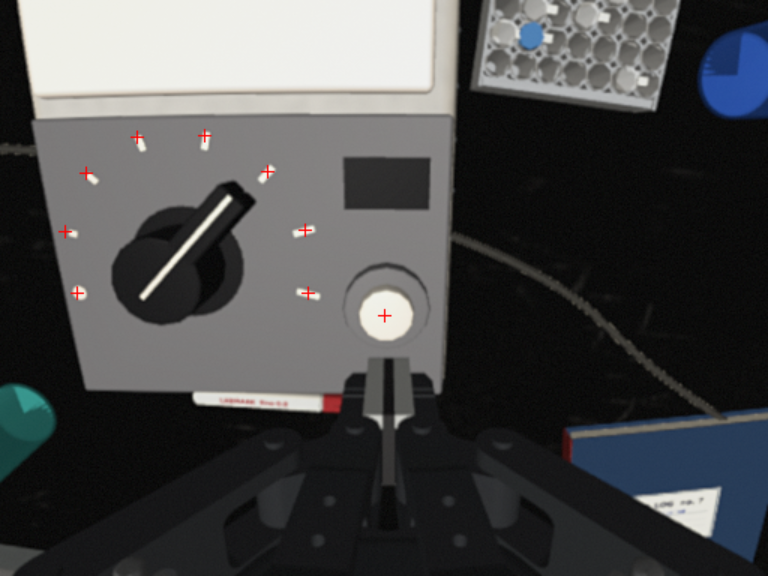

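The lever points at line 5 (267,172), and the key prediction at (384,316) is centred on the key. Now I press.

Run:
```python
from plant import env
from h import *
K=world(p0,[[-90,-68,73]])[0]
env.move_straight([K[0],K[1],106],speed=100);env.hold(.2)
F0=env.get_obs()["ft_force"][2]
for z in np.arange(105,80,-1.):
    env.move_straight([K[0],K[1],z],speed=20);env.hold(.05)
    o=env.get_obs();F=o["ft_force"][2]-F0;print(z,F.round(1),o["tcp_pos"][2].round(1),end=" | ")
    if F>9:break
env.hold(.3);print(env.get_obs()["ft_force"])
env.move_straight([K[0],K[1],110],speed=60);env.move_straight([K[0],K[1],190],speed=150)
env.hold(.5)
f=env.grab_frame("wrist");cv2.imwrite("pics/w5.png",f["image"][:,:,::-1])
o=env.get_obs();print(o["clock"],o["ft_force"])
```

```text
105.0 0.3 105.1 | 104.0 0.5 103.9 | 103.0 0.8 102.9 | 102.0 1.6 102.0 | 101.0 0.9 101.0 | 100.0 0.5 100.0 | 99.0 1.0 99.0 | 98.0 0.5 98.0 | 97.0 -0.1 97.0 | 96.0 -0.3 96.0 | 95.0 1.0 95.0 | 94.0 0.3 94.0 | 93.0 0.3 93.0 | 92.0 0.8 92.0 | 91.0 0.3 91.0 | 90.0 2.5 90.0 | 89.0 1.8 89.0 | 88.0 2.5 88.0 | 87.0 2.8 87.0 | 86.0 4.5 86.0 | 85.0 5.4 85.0 | 84.0 20.3 84.7 | [-2.47529034  1.85050186 19.13988321]
27.3917 [0.80183252 0.55709715 0.25852937]
```

View pics/w5.png

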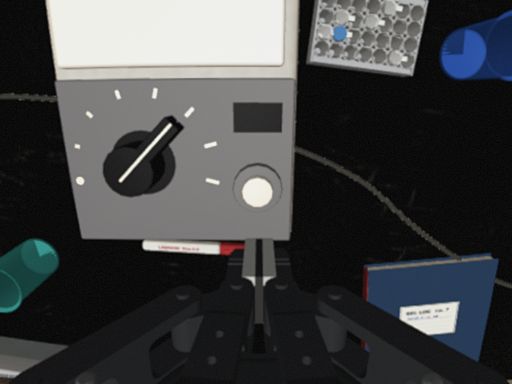

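The key was pressed to its stop: force rose along the spring over about 5 mm to 20 N. It is up again at (258,192). The lever is still at line 5 (189,112), and the marker and block look undisturbed. Handing in.

```bash
python3 -c "
from plant import env
env.sign_off()"
```

```text
the job is handed in; nothing more can be done
```

The stirrer is set to speed 5 and the start key has been pressed and released; I handed the job in at about 27 s on the robot clock, and no verdict was reported.

- **Selector:** it started at speed 1. I pushed it round from its trailing side only, with the closed fingertip. Pictures before and after the key press show the lever at the fifth line after the off dot.
- **Start key:** I pressed it after the selector was set. The force rose along the spring over about 5 mm and reached about 20 N at the hard stop. In the last picture the key looks up again.
- **Surroundings:** in the last picture the marker and tube block look undisturbed; I did not measure their positions again. The beaker is outside that picture. The arm never worked near it, and a wrist view after the selector sweep showed it standing on the plate.
- **At hand-in:** the fingers were over 100 mm above the key, touching nothing, and the wrist force was only noise. No check failed. The one mismatch was the fingertip meeting the lever about 2.5 mm later than I had assumed, which I corrected before the sweep.

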